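Restock the hardware caddy

TASK

Put the scattered stock back into the yellow bins of the wooden caddy, each piece lying down inside the bin whose outer plate carries a sample of its kind: both eye bolts with the closed ring, the large S-hook, and the closed oval link. Leave the three look-alikes (the open hook bolt, the link with a gap and the small S-hook) lying where they are on the counter, undisturbed.

Things in the scene. Friction and masses are not known exactly. Their poses are not given: they have to be found in the camera images.
- eye_bolt_1: One of two alike bright steel eye bolts, 85 g: round 10 mm shank with a closed ring (38 mm outside, 18 mm hole) at its +x end. 93 mm long: x = -41 to +52 mm from the origin, which lies on the shank's line; shank from -41 to +14 mm, so grip it at the origin closing along y. Starts flat on the counter, 10 mm high, any yaw; origin on its underside.
- eye_bolt_2: One of two alike bright steel eye bolts, 85 g: round 10 mm shank with a closed ring (38 mm outside, 18 mm hole) at its +x end. 93 mm long: x = -41 to +52 mm from the origin, which lies on the shank's line; shank from -41 to +14 mm, so grip it at the origin closing along y. Starts flat on the counter, 10 mm high, any yaw; origin on its underside.
- s_hook: Large bright steel S-hook, 85 g, of 10 mm round bar: 88 mm long (x) and 62 mm wide (y). A straight middle bar lies along x through the origin; the end at +x curls back on the +y side, the end at -x on the -y side. Within 16 mm of the origin along x there is only the middle bar: grip it there, closing along y. Starts flat on the counter, 10 mm high, any yaw; origin on its underside.
- closed_link: Bright steel oval chain link, 100 g, of 10 mm round bar, a complete closed loop: 82 mm long (x), 38 mm wide (y), opening 18 mm wide. Origin at its centre; it can be gripped there over its 38 mm width, closing along y. Starts flat on the counter, 10 mm high, any yaw; origin on its underside.
- hook_bolt: Look-alike of the eye bolts, to be left: same steel shank and length, but its ring is cut open into a hook (one half of the ring, on the -y side, is missing). Origin and x axis as the eye bolt's; 10 mm high.
- open_link: Look-alike of the closed link, to be left: same 82 x 38 mm steel oval, but one long side (+y) has a gap about 24 mm wide. Origin at its centre; 10 mm high.
- small_s_hook: Look-alike of the large S-hook, to be left: the same shape but only about 50 mm long, of 7 mm bar. Origin at its centre.
- bin_eye: Yellow open bin, fixed in the wooden caddy. Inside 106 mm (x) by 120 mm (y), walls 3 mm, rim 38 mm above its origin (centre of underside, 12 mm above the counter); inner floor 3 mm above it. The three bins stand in a row along their x, 114 mm apart, in any order. A sloping plate on the outer (+y) side shows a fixed sample: an eye bolt (closed ring and shank).
- bin_s: Yellow open bin, fixed in the wooden caddy. Inside 106 mm (x) by 120 mm (y), walls 3 mm, rim 38 mm above its origin (centre of underside, 12 mm above the counter); inner floor 3 mm above it. The three bins stand in a row along their x, 114 mm apart, in any order. A sloping plate on the outer (+y) side shows a fixed sample: an S-hook.
- bin_link: Yellow open bin, fixed in the wooden caddy. Inside 106 mm (x) by 120 mm (y), walls 3 mm, rim 38 mm above its origin (centre of underside, 12 mm above the counter); inner floor 3 mm above it. The three bins stand in a row along their x, 114 mm apart, in any order. A sloping plate on the outer (+y) side shows a fixed sample: a closed oval link.
Mind the look-alikes: they are no part of the job. Leave any green or turquoise look-alike of the eye_bolt_2 alone.

How it is judged:
By the outcome, as a careful person would: the job done as asked, in the order asked, and still so for the second after the job is handed in, with the robot touching nothing.
It also fails if it takes over 93 s, if anything falls off the work surface, if the arm or the gripper's body presses on something with over 40 N, if the wrist force passes 120 N, or if a joint passes its speed limit or range.

ROBOT

A 7-joint arm with a two-finger parallel gripper is mounted at the origin on the work surface. World frame = base frame: x ahead of the robot, y to its left, z up, the work surface at z = 0. Lengths are in m, angles in rad, forces in N, time in s.
With the tool pointing down it reaches from about 0.4 to 0.875 m from the base axis. Payload 19.3 kg.
Tool frame: the origin (TCP) lies midway between the tips of the shut fingers; the grasp point (between the pads) lies 19 mm behind it; z points along the fingers, y is the line along which they close (so a half turn about z gives the same grasp; the last joint's range is limited). The gripper opens to 85 mm and grips with 20 to 120 N. Pads are 22 mm wide; open, the fingers measure 114 mm over their backs; the gripper's body (76 mm by 85 mm) begins 54 mm behind the grasp point. The pads swing forward as they close: fully open they stand 13 mm farther back than shut.
Start: joints at [-1.406, 0.521, -0.036, 1.599, 0.021, 1.021, -0.113], TCP at [0.145, 0.608, 0.195] pointing down, gripper open.
Joint ranges: [-2.91, 2.91], [-0.3, 2.13], [-1.5, 1.42], [0.17, 2.43], [-1.26, 4.41], [0.16, 1.93], [-2.52, 2.52]. Speed limits (rad/s): [1.89, 1.89, 2.39, 2.39, 3.01, 3.01, 3.01].

INTERFACE

Orientations are given as [roll, pitch, yaw] about the fixed x, y, z axes, in that order (R = Rz(yaw) Ry(pitch) Rx(roll)).
In Python, from workcell import * gives the robot as it stands. The module is installed in compiled form; this text tells all that it offers.
- The arm moves only by the tool play_rows, never from a script. Its argument "deltas" is a list of rows, each a list of 7 numbers: the shift along the tool's x, y, z in units of 500 mm (1.0 is 500 mm), then the turn, a rotation vector about the tool's x, y, z in units of 120 degrees (1.0 is 120 degrees), then the closure, from 0 (fully open) to 1 (shut). A call has 1 to 10 rows; each row is the pose to reach, as a shift and turn from the pose commanded when the call began, along the tool's axes at that moment; what a row does not reach only later rows make up. A row lasts 1/10 s, in which the tool goes at most 50 mm and 8.59 degrees, less where a joint would pass 70% of its speed; a pose out of reach is approached as far as the arm can. A call with a number of a shift or a turn outside -1 to 1 is refused whole. A call with a gripper value outside its range is refused whole. The fingers move at their own pace and stop on an object; "newtons" is the grip in N (left out, the last holds). Time passes only in rows, so rows that repeat a pose let the fingers close. It gives the time, the measured TCP pose, the force, the opening and the grip force at its end, in the units of the state.
- observe(): the state, without advancing time (a new reading comes with each control period).
- grab_frame(name): name is "side" or "top"; returns the picture (400x640x3 uint8, red, green, blue); there is no depth.
- get_calibration(name): a dict with "fovy" (degrees; the focal length in pixels is half the picture's height over the tangent of half this angle, whatever the lens; pixels are square), "cx", "cy" (the principal point, pixels), "xyz" and "rotation" of the camera in the world. Camera axes: x right, y down, z forward; pixel columns grow to the right and rows downward; lengths in m; the calibration is good to about 2 mm. A picture is of the moment at which its call begins. get_calibration takes no time and is no camera call.
- job_done(): hands the job in; it is judged then, once.
The state is a dict: "clock": time; "qpos": joint angles; "qd": joint speeds; "joint_efforts": joint torques, N m; "position": TCP position; "tool_rot": TCP orientation; "force": force on the tool from outside, world axes, zero at the start; "moment": the same for the moment, N m; "grip_width": finger opening in m; "finger_force": force on a finger pad.
Only numpy, scipy, OpenCV 4.12 (cv2) and the standard library are available. Lean on these libraries where they do the work, as an engineer would, in place of code of your own. Each camera call takes 0.05 s, during which the arm holds its last target. There are 200 camera calls.

## Working session

There is one attempt and no reset: what is moved stays moved. The work goes in short steps, Python scripts to look and compute and a tool call to move; the robot and the scene stay as the last step left them, time stands still between calls to the robot, and variables do not carry over. Pictures are saved under pics/ and viewed, at most 14 in all, crops included, and the job is handed in when it is done.

Besides the shell and the picture viewer there is one more tool, called after "Emit:" as name(argument=value, ...) on one line, values as JSON. play_rows: Moves the arm, as the interface text tells. Its arguments: {"type":"object","properties":{"deltas":{"type":"array"},"newtons":{"type":"number"}},"required":["deltas"]}

```bash
mkdir -p pics; python3 - <<'E'
from workcell import *
import cv2
for n in("top","side"):
    f=grab_frame(n); cv2.imwrite(f"pics/{n}0.png",f[...,::-1]); print(n,get_calibration(n))
print(observe())
E
```

```text
top {'fovy': 46.12496848386891, 'cx': 326.2076696965384, 'cy': 201.9496514205127, 'xyz': array([ 0.27249772, -0.10560355,  1.22447841]), 'rotation': array([-2.99868865, -0.01736036, -1.54481917])}
side {'fovy': 50.74329910730238, 'cx': 314.86458781142727, 'cy': 202.7314740172324, 'xyz': array([ 0.38412803, -1.2155536 ,  0.8999694 ]), 'rotation': array([-2.24155892, -0.00524432, -0.04286624])}
{'clock': 0.1, 'qpos': array([-1.406212  ,  0.52195914, -0.03633744,  1.59995744,  0.02117804,
        1.02107698, -0.11281043]), 'qd': array([ 0.00017336, -0.00258161,  0.00255169, -0.0027206 ,  0.00107206,
        0.00133842,  0.00022946]), 'joint_efforts': array([ 3.15497869e-03, -9.28490710e+01,  1.98360197e+00, -3.70535731e+01,
        1.81411783e-02,  5.29303303e-03, -2.16707770e-05]), 'position': array([0.14533973, 0.60751781, 0.19417793]), 'tool_rot': array([-3.14057669e+00,  4.68566249e-05,  2.90678426e+00]), 'force': array([-0.15317646, -0.14520508,  0.18275187]), 'moment': array([-0.00995293,  0.01974513, -0.06210297]), 'finger_force': 0.0, 'grip_width': 0.08538477377269435}
```

View pics/top0.png

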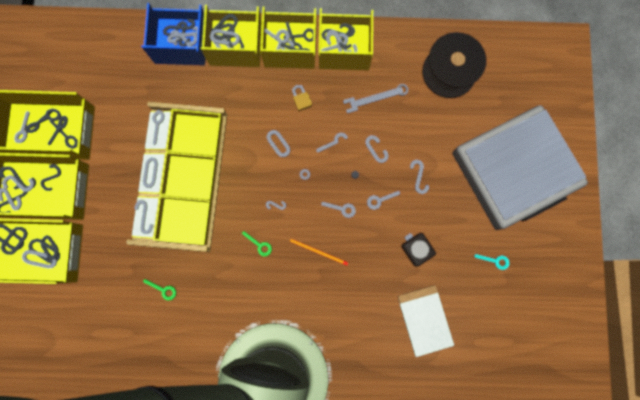

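View pics/side0.png

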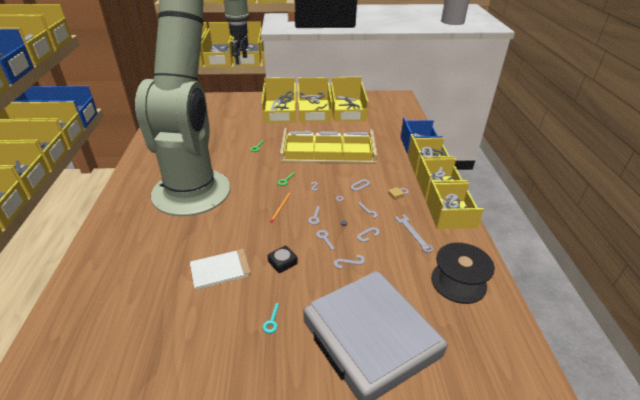

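```bash
cat > h.py <<'E'
import numpy as np, cv2
from scipy.spatial.transform import Rotation as R
from workcell import *
def pix2w(n,uv,z):
    c=get_calibration(n); f=200/np.tan(np.radians(c['fovy']/2))
    M=R.from_euler('xyz',c['rotation']).as_matrix()
    uv=np.atleast_2d(uv).astype(float)
    d=np.c_[(uv[:,0]-c['cx'])/f,(uv[:,1]-c['cy'])/f,np.ones(len(uv))]@M.T
    return (c['xyz']+d*((z-c['xyz'][2])/d[:,2])[:,None])[:,:2]
def segs(img):
    hsv=cv2.cvtColor(img,cv2.COLOR_RGB2HSV).astype(int)
    m=((hsv[...,1]<75)&(hsv[...,2]>85)).astype(np.uint8)
    n,l,s,c=cv2.connectedComponentsWithStats(m,connectivity=8)
    return m,l,s,c
E
python3 - <<'E'
from h import *
im=cv2.imread('pics/top0.png')[...,::-1].copy()
m,l,s,c=segs(im)
for i in range(1,len(s)):
    x,y,w,h,a=s[i]
    if a>15 and 250<x<440 and 120<y<225:
        p=np.argwhere(l==i)[:,::-1]; W=pix2w('top',p,.005)
        mu=W.mean(0); e,v=np.linalg.eigh(np.cov((W-mu).T)); ax=v[:,1]; t=(W-mu)@ax; q=(W-mu)@v[:,0]
        print(s[i],c[i].round(1),mu.round(4),'yaw',np.degrees(np.arctan2(ax[1],ax[0])).round(1),t.min().round(3),t.max().round(3),q.min().round(3),q.max().round(3), 'mid',(mu+ax*(t.min()+t.max())/2+v[:,0]*(q.min()+q.max())/2).round(4))
a=cv2.resize(im[125:225,255:440],None,fx=4.3,fy=4.3,interpolation=cv2.INTER_CUBIC)
cv2.imwrite('pics/c1.png',a[...,::-1])
print(pix2w('top',[(169,115),(221,115),(216,245),(158,113),(149,241),(205,110),(225,112),(209,246)],.05))
E
```

```text
[267 130  23  27 272] [278.  143.1] [0.6033 0.0105] yaw -144.2 -0.041 0.041 -0.02 0.02 mid [0.6036 0.0106]
[316 133  32  19 154] [331.8 141.8] [ 0.6113 -0.133 ] yaw 124.6 -0.042 0.048 -0.012 0.012 mid [ 0.6098 -0.1307]
[365 135  24  28 229] [375.6 149.1] [ 0.5949 -0.2504] yaw -147.4 -0.041 0.041 -0.017 0.022 mid [ 0.5963 -0.2525]
[410 160  19  34 239] [419.  176.5] [ 0.5238 -0.3665] yaw -169.7 -0.046 0.046 -0.019 0.019 mid [ 0.5239 -0.3667]
[300 169  10  11  78] [304.4 174. ] [ 0.5215 -0.0628] yaw -171.8 -0.014 0.014 -0.012 0.013 mid [ 0.5215 -0.0629]
[367 191  33  19 229] [379.8 199.6] [ 0.4588 -0.2629] yaw 113.4 -0.056 0.036 -0.019 0.019 mid [ 0.4628 -0.2723]
[266 201  20   9 101] [275.5 204.8] [0.4372 0.0101] yaw 85.0 -0.025 0.026 -0.012 0.011 mid [0.4378 0.0103]
[321 202  35  16 233] [341.5 208.5] [ 0.4324 -0.1628] yaw 75.9 -0.036 0.056 -0.019 0.019 mid [ 0.4347 -0.1535]
[[0.65699472 0.28977289]
 [0.66124968 0.15620063]
 [0.32621587 0.14921793]
 [0.6614431  0.31837118]
 [0.33164889 0.31527669]
 [0.67334706 0.1981961 ]
 [0.66962537 0.14635938]
 [0.32327896 0.16637153]]
```

View pics/c1.png

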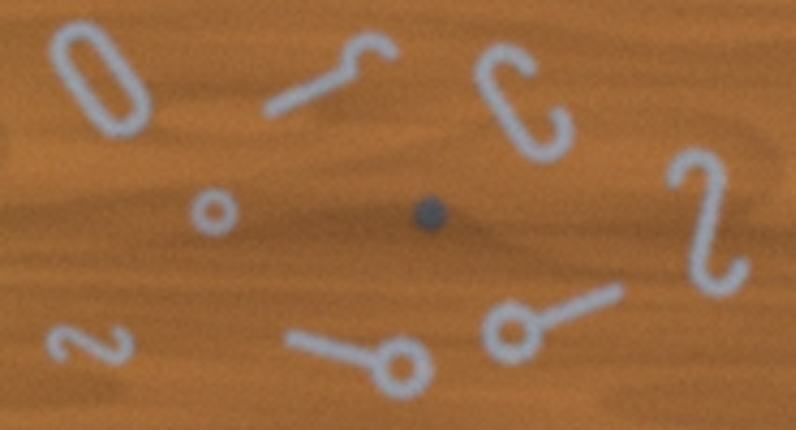

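```bash
cat >> h.py <<'E'
def go(x,y,z,yaw):
    """shift/turn in play_rows units from present pose to tool-down pose (yaw deg)"""
    s=observe(); A=R.from_euler('xyz',s['tool_rot']); B=R.from_euler('xyz',[np.pi,0,np.radians(yaw)])
    d=A.inv().apply(np.array([x,y,z])-s['position'])/.5
    r=np.degrees((A.inv()*B).as_rotvec())/120
    print([float(v) for v in np.r_[d,r].round(4)])
E
python3 - <<'E'
from h import *
im=cv2.imread('pics/top0.png')[...,::-1].copy()
hsv=cv2.cvtColor(im,cv2.COLOR_RGB2HSV)
m=cv2.inRange(hsv,(24,150,120),(34,255,255)); m[:,:125]=0;m[:95]=0;m[260:]=0;m[:,240:]=0
p=np.argwhere(m>0)[:,::-1]; W=pix2w('top',p,.05)
r=cv2.minAreaRect(W.astype(np.float32)); print(r, cv2.boxPoints(r))
a=cv2.resize(im[95:255,120:240],None,fx=3.7,fy=3.7,interpolation=cv2.INTER_CUBIC); cv2.imwrite('pics/c2.png',a[...,::-1])
# S bar: mask pixels near the middle
_,l,s,c=segs(im); i=l[177,419] or [k for k in range(1,len(s)) if s[k][0]==410 and s[k][1]==160][0]
p=np.argwhere(l==i)[:,::-1]; W=pix2w('top',p,.005); mid=np.array([.5239,-.3667])
for th in [-13.]*1:
  for _ in range(8):
    u=np.array([np.cos(np.radians(th)),np.sin(np.radians(th))]); n=np.array([-u[1],u[0]])
    k=(abs((W-mid)@u)<.018)&(abs((W-mid)@n)<.012); q=W[k]; mu=q.mean(0)
    t=(W-mid)@u; mid=mid+u*(t.max()+t.min())/2; mid=mid+n*((mu-mid)@n)
    _,v=np.linalg.eigh(np.cov((q-mu).T)); a=v[:,1]*np.sign(v[0,1]); th=np.degrees(np.arctan2(a[1],a[0]))
  t=(W-mid)@u;w=(W-mid)@n
  print('S',mid,th,k.sum(),t.min(),t.max(),w.min(),w.max())
go(.604,.0106,.12,35.8)
E
```

```text
((0.5009510517120361, 0.23031830787658691), (0.13445182144641876, 0.34250321984291077), 86.92298889160156) [[0.32633778 0.17238179]
 [0.6683472  0.15399686]
 [0.6755643  0.28825483]
 [0.33355492 0.30663976]]
S [ 0.52430938 -0.36649525] -14.626636767749412 60 -0.04280544305573768 0.04280544305573771 -0.031567729300422905 0.031348500988614345
[-1.1699, -0.9475, 0.1494, -0.0002, 0.0006, 1.0896]
```

View pics/c2.png

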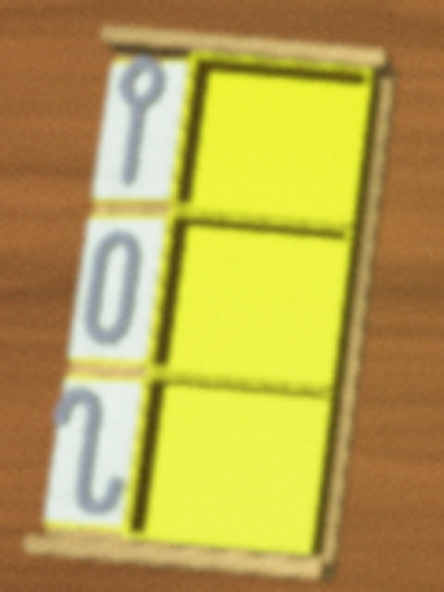

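```bash
python3 - <<'E'
from h import *
P=np.array([(190,55),(133,530),(375,70),(318,553),(353,222),(332,388),(180,215),(155,378)])/3.7-.3+np.array([120,95])
W=pix2w('top',P,.05).round(4); print(W)
for a,b in((0,1),(2,3)): d=W[a]-W[b]; print(np.hypot(*d),np.degrees(np.arctan2(d[1],d[0])))
print(W[:4].mean(0))
E
```

```text
[[0.6717 0.2856]
 [0.3397 0.2995]
 [0.665  0.1563]
 [0.3276 0.1749]
 [0.5557 0.1651]
 [0.4397 0.1724]
 [0.5571 0.2841]
 [0.4431 0.2926]]
0.33229085151415166 -2.397429171269183
0.3379122963137033 -3.1553760968023212
[0.501    0.229075]
```

Emit:
play_rows(deltas=[[-0.585,-0.474,0.075,0,0,0.545,0.3],[-0.585,-0.474,0.075,0,0,0.545,0.3],[-0.585,-0.474,0.075,0,0,0.545,0.3],[-0.585,-0.474,0.075,0,0,0.545,0.3],[-0.585,-0.474,0.075,0,0,0.545,0.3],[-0.585,-0.474,0.075,0,0,0.545,0.3],[-0.585,-0.474,0.075,0,0,0.545,0.3],[-0.585,-0.474,0.075,0,0,0.545,0.3],[-0.585,-0.474,0.075,0,0,0.545,0.3]], newtons=40)

```text
clock: 1.0
position: [0.3768, 0.3056, 0.1569]
tool_rot: [3.142, 0.002, 1.756]
force: [0.3, 0.1, -1.1]
grip_width: 0.0598
finger_force: 0.0
```

```bash
python3 -c "
from h import *
go(.6036,.0106,.08,35.8)"
```

```text
[-0.6634, 0.3369, 0.1549, 0.0004, 0.0006, 0.5403]
```

Emit:
play_rows(deltas=[[-0.663,0.337,0.154,0,0.0006,0.54,0.3],[-0.663,0.337,0.154,0,0.0006,0.54,0.3],[-0.663,0.337,0.154,0,0.0006,0.54,0.3],[-0.663,0.337,0.154,0,0.0006,0.54,0.3],[-0.663,0.337,0.154,0,0.0006,0.54,0.3],[-0.663,0.337,0.154,0,0.0006,0.54,0.3],[-0.663,0.337,0.154,0,0.0006,0.54,0.3],[-0.663,0.337,0.154,0,0.0006,0.54,0.3],[-0.663,0.337,0.154,0,0.0006,0.54,0.3],[-0.663,0.337,0.154,0,0.0006,0.54,0.3]])

```text
clock: 2.0
position: [0.6038, 0.0168, 0.0796]
tool_rot: [-3.14, -0.0, 0.635]
force: [0.4, 1.3, -0.7]
grip_width: 0.0597
finger_force: 0.0
```

```bash
python3 - <<'E'
from h import *
a=grab_frame('top');b=grab_frame('side')
f=lambda i:cv2.resize(i,(400,400),interpolation=cv2.INTER_CUBIC)
cv2.imwrite('pics/c3.png',np.hstack([f(a[90:190,230:330]),f(b[120:220,310:410])])[...,::-1])
go(.6036,.0106,.003,35.8); print(observe()['qpos'])
E
```

```text
[-0.0092, 0.0121, 0.1543, -0.0007, -0.0005, 0.0057]
[-0.47990963  0.6998534   0.53319602  1.7727265  -0.4764301   0.80040768
 -0.64475445]
```

View pics/c3.png

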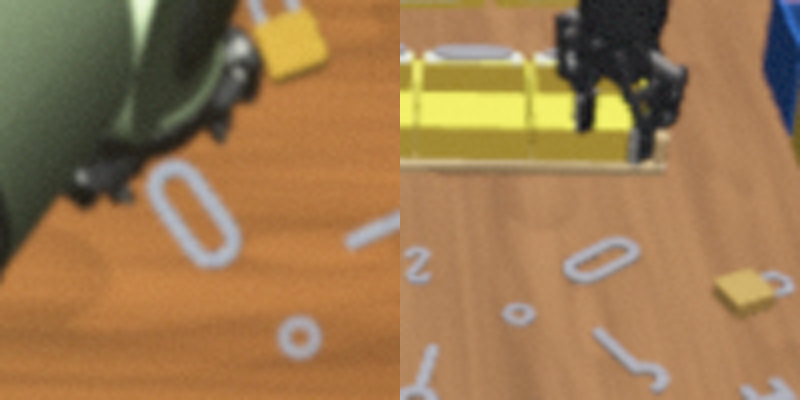

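Emit:
play_rows(deltas=[[-0.009,0.012,0.08,0,0,0.006,0.3],[-0.009,0.012,0.12,0,0,0.006,0.3],[-0.009,0.012,0.145,0,0,0.006,0.3],[-0.009,0.012,0.154,0,0,0.006,0.3],[-0.009,0.012,0.154,0,0,0.006,0.3],[-0.009,0.012,0.154,0,0,0.006,0.3],[-0.009,0.012,0.154,0,0,0.006,0.7],[-0.009,0.012,0.154,0,0,0.006,0.7],[-0.009,0.012,0.154,0,0,0.006,0.7],[-0.009,0.012,0.154,0,0,0.006,0.7]], newtons=40)

```text
clock: 3.1
position: [0.6042, 0.0092, 0.0034]
tool_rot: [-3.141, -0.001, 0.622]
force: [-0.9, -0.5, -0.4]
grip_width: 0.0257
finger_force: 0.0
```

Emit:
play_rows(deltas=[[0,0,0,0,0,0,0.35],[0,0,0,0,0,0,0.35],[0.0,-0.002,0.011,0,0,0,0.35],[0,-0.002,0.011,0,0,0,0.35],[0,-0.002,0.011,0,0,0,0.35],[0,-0.002,0.011,0,0,0,0.58],[0,-0.002,0.011,0,0,0,0.58],[0,-0.002,0.011,0,0,0,0.58],[0,-0.002,0.011,0,0,0,0.58]], newtons=40)

```text
clock: 4.0
position: [0.6036, 0.01, -0.0023]
tool_rot: [-3.141, -0.001, 0.622]
force: [0.2, 0.0, -0.5]
grip_width: 0.0359
finger_force: 0.0
```

```bash
python3 - <<'E'
from h import *
b=grab_frame('side')
cv2.imwrite('pics/c4.png',cv2.resize(b[140:220,310:410],(800,600),interpolation=cv2.INTER_CUBIC)[...,::-1])
o=observe(); print(o['grip_width'],o['finger_force'],o['force'])
E
```

```text
0.03612832909263354 0.0 [ 1.21399991 -0.14579864 -0.14688406]
```

View pics/c4.png

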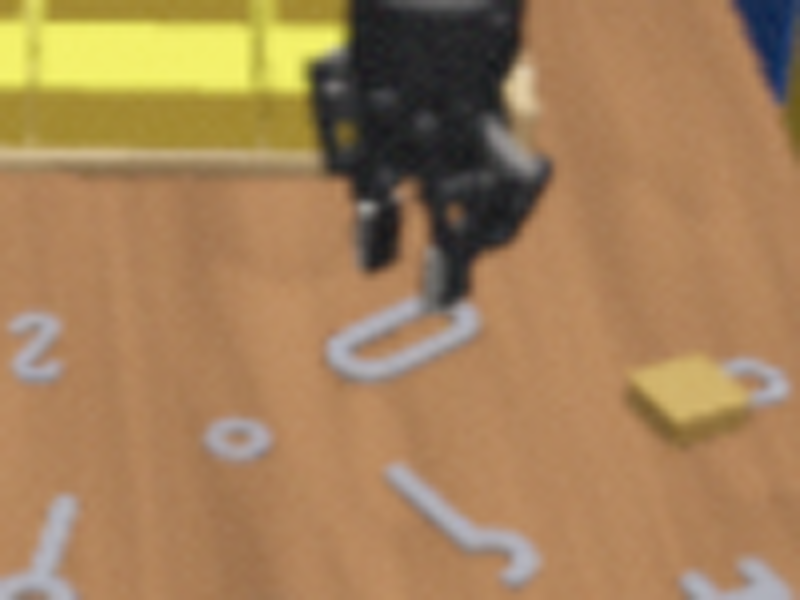

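```bash
python3 - <<'E'
from h import *
print(pix2w('side',[(360.4,185.3)],.005), pix2w('side',[(361.3,177.7)],.01),pix2w('side',[(361.3,177.7)],0.))
# S-hook centre, bolts rings in the side view vs top
im=cv2.imread('pics/side0.png')[...,::-1].copy()
_,l,s,c=segs(im)
for i in range(1,len(s)):
    x,y,w,h,a=s[i]
    if a>12 and 300<x<420 and 170<y<275:
        p=np.argwhere(l==i)[:,::-1]; W=pix2w('side',p,.005); print(s[i],W.mean(0).round(4))
E
```

```text
[[0.60554329 0.0061634 ]] [[0.61365242 0.04641243]] [[0.61623143 0.06059231]]
[351 179  19  12 127] [0.6043 0.0118]
[311 181   7  10  46] [0.4386 0.0091]
[400 188   9   6  30] [ 0.759  -0.0288]
[335 196   9   6  40] [ 0.5224 -0.0668]
[358 202  20  16  90] [ 0.6138 -0.134 ]
[308 206  12  19 119] [ 0.4328 -0.1634]
[395 214  38  39 320] [ 0.7414 -0.2526]
[341 220   6   6  24] [ 0.5249 -0.1924]
[357 227  23  15 150] [ 0.5953 -0.2498]
[316 230  18  20 138] [ 0.4593 -0.2625]
[334 255  31  14 182] [ 0.5244 -0.3662]
[ 304  271  144  126 9982] [ 0.56   -0.6006]
```

Emit:
play_rows(deltas=[[0,0,0,0,0,0,0.35],[0,0,0.008,0,0,0,0.35],[0,0,0.016,0,0,0,0.35],[0,0,0.024,0,0,0,0.35],[0,0,0.032,0,0,0,0.35],[0,0,0.032,0,0,0,0.35]])

```text
clock: 4.65
position: [0.6031, 0.01, -0.019]
tool_rot: [-3.14, -0.0, 0.622]
force: [-0.2, 0.5, 0.6]
grip_width: 0.0554
finger_force: 0.0
```

```bash
python3 - <<'E'
from h import *
b=grab_frame('side')
cv2.imwrite('pics/c5.png',cv2.resize(b[140:220,310:410],(800,600),interpolation=cv2.INTER_CUBIC)[...,::-1])
o=observe(); print(o['grip_width'],o['finger_force'],o['force'],o['position'],o['qpos'])
E
```

```text
0.055588005647318736 0.0 [ 0.67137003  0.33949459 -0.13087446] [ 0.60332025  0.00994665 -0.01865477] [-0.40338346  0.83707838  0.43503968  1.80474543 -0.5651589   0.62644176
 -0.57621598]
```

View pics/c5.png

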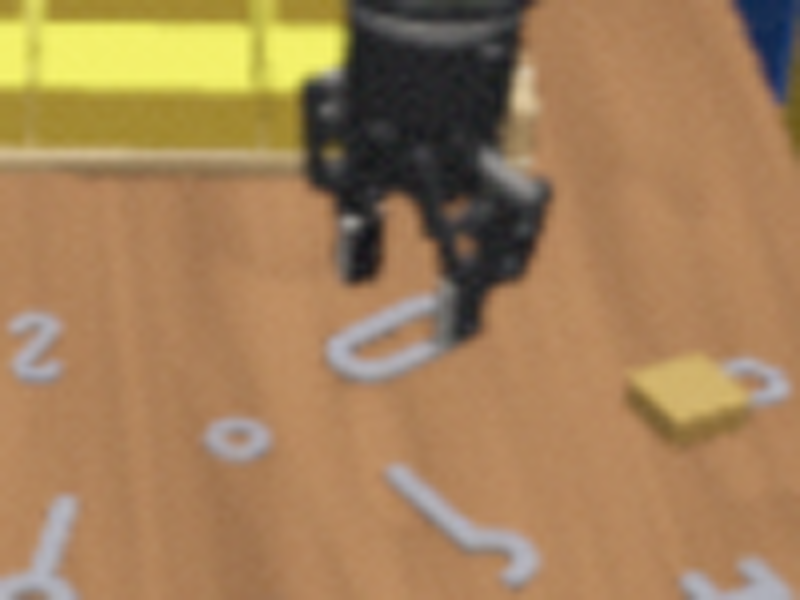

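Emit:
play_rows(deltas=[[0,0,0.008,0,0,0,0.35],[0,0,0.014,0,0,0,0.35],[0,0,0.02,0,0,0,0.35],[0,0,0.024,0,0,0,0.35],[0,0,0.024,0,0,0,0.35],[0,0,0.024,0,0,0,0.35]])

```text
clock: 5.3
position: [0.6036, 0.01, -0.0303]
tool_rot: [-3.141, -0.001, 0.622]
force: [-0.0, 0.3, 0.1]
grip_width: 0.0554
finger_force: 0.0
```

Emit:
play_rows(deltas=[[0,0,0,0,0,0,0.6],[0,0,0,0,0,0,0.6],[0,0,0,0,0,0,0.6],[0,0,0,0,0,0,0.6]], newtons=40)

```text
clock: 5.7
position: [0.6037, 0.01, -0.0301]
tool_rot: [-3.141, -0.001, 0.622]
force: [-1.1, 0.0, 5.9]
grip_width: 0.0347
finger_force: 15.0
```

Emit:
play_rows(deltas=[[0,0,0,0,0,0,0.4],[0,0,0,0,0,0,0.4],[0,0,0.006,0,0,0,0.4],[0,0,0.013,0,0,0,0.4],[0,0,0.013,0,0,0,0.4],[0,0,0.013,0,0,0,0.6],[0,0,0.013,0,0,0,0.6],[0,0,0.013,0,0,0,0.6],[0,0,0.013,0,0,0,0.6]], newtons=40)

```text
clock: 6.6
position: [0.6035, 0.01, -0.0367]
tool_rot: [-3.141, -0.001, 0.622]
force: [-2.2, -0.2, 3.8]
grip_width: 0.0362
finger_force: 39.7
```

Emit:
play_rows(deltas=[[0,0,0,0,0,0,0.7],[0,0,-0.02,0,0,0,0.7],[0,0,-0.06,0,0,0,0.7],[0,0,-0.06,0,0,0,0.7]], newtons=60)

```text
clock: 7.0
position: [0.6049, 0.0099, -0.0045]
tool_rot: [3.141, -0.004, 0.622]
force: [0.7, 0.1, -1.6]
grip_width: 0.0353
finger_force: 60.1
```

```bash
python3 - <<'E'
from h import *
b=grab_frame('side')
cv2.imwrite('pics/c6.png',cv2.resize(b[120:220,300:420],(720,600),interpolation=cv2.INTER_CUBIC)[...,::-1])
o=observe(); print(o['grip_width'],o['finger_force'],o['force'],o['position'])
E
```

```text
0.03562820958373246 60.090816020965576 [ 0.13753132  0.01651798 -1.88630075] [ 0.60436755  0.01013309 -0.00563837]
```

View pics/c6.png

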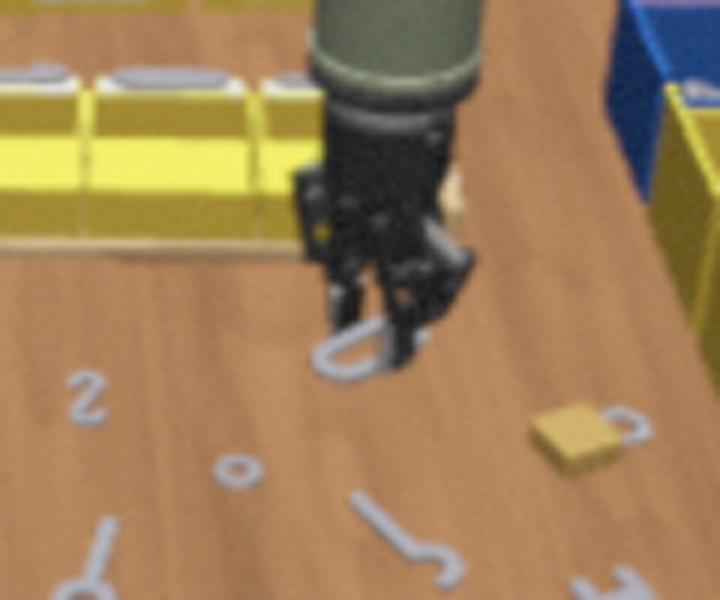

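Emit:
play_rows(deltas=[[0,0,-0.06,0,0,0,0.7],[0,0,-0.14,0,0,0,0.7],[0,0,-0.14,0,0,0,0.7]])

```text
clock: 7.35
position: [0.6057, 0.0097, 0.0669]
tool_rot: [3.139, -0.006, 0.622]
force: [1.0, -0.7, -1.8]
grip_width: 0.0352
finger_force: 60.3
```

```bash
python3 - <<'E'
from h import *
go(.501,.2295,.055,87)
E
```

```text
[0.0855, -0.4793, 0.0233, 0.0022, -0.002, -0.4283]
```

Emit:
play_rows(deltas=[[0.015,-0.08,0.02,0,0,-0.07,0.7],[0.03,-0.16,0.02,0,0,-0.14,0.7],[0.045,-0.24,0.02,0,0,-0.21,0.7],[0.06,-0.32,0.02,0,0,-0.28,0.7],[0.075,-0.4,0.02,0,0,-0.35,0.7],[0.085,-0.479,0.02,0.002,-0.002,-0.428,0.7],[0.085,-0.479,0.02,0.002,-0.002,-0.428,0.7],[0.085,-0.479,0.02,0.002,-0.002,-0.428,0.7],[0.085,-0.479,0.02,0.002,-0.002,-0.428,0.7]])

```text
clock: 8.25
position: [0.4988, 0.2283, 0.053]
tool_rot: [-3.136, 0.001, 1.516]
force: [0.8, -0.3, -1.1]
grip_width: 0.0352
finger_force: 60.3
```

```bash
python3 - <<'E'
from h import *
a=grab_frame('top');b=grab_frame('side')
f=lambda i:cv2.resize(i,(400,400),interpolation=cv2.INTER_CUBIC)
cv2.imwrite('pics/c7.png',np.hstack([f(a[90:250,120:280]),f(b[80:200,260:380])])[...,::-1])
go(.501,.2295,-.018,87)
E
```

```text
[0.003, 0.0046, 0.1423, -0.0024, 0.0006, -0.0014]
```

View pics/c7.png

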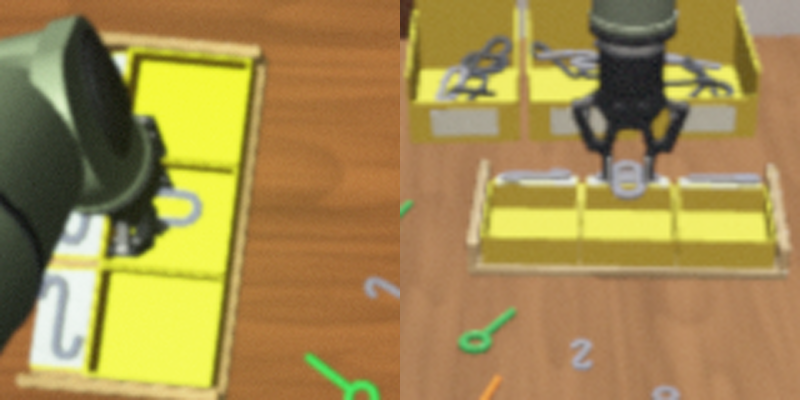

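Emit:
play_rows(deltas=[[0.003,0.005,0.05,-0.002,0,0,0.7],[0.003,0.005,0.1,-0.002,0,0,0.7],[0.003,0.005,0.13,-0.002,0,0,0.7],[0.003,0.005,0.14,-0.002,0,0,0.7],[0.003,0.005,0.14,-0.002,0,0,0.7]])

```text
clock: 8.85
position: [0.5008, 0.2301, -0.0168]
tool_rot: [-3.14, 0.001, 1.517]
force: [1.0, -0.3, -1.6]
grip_width: 0.0355
finger_force: 60.3
```

Not touching yet; lower 3 mm, release, rise.

Emit:
play_rows(deltas=[[0,0,0.005,0,0,0,0.7],[0,0,0.007,0,0,0,0.7],[0,0,0.007,0,0,0,0.42],[0,0,0.007,0,0,0,0.42],[0,0,0.007,0,0,0,0.42],[0,0,-0.03,0,0,0,0.42],[0,0,-0.12,0,0,0,0.42],[0,0,-0.2,0,0,0,0.42],[0,0,-0.2,0,0,0,0.42]])

```text
clock: 9.75
position: [0.5032, 0.2318, 0.0881]
tool_rot: [3.137, -0.003, 1.518]
force: [-0.0, 0.2, -0.7]
grip_width: 0.0493
finger_force: 0.0
```

```bash
python3 - <<'E'
from h import *
go(.436,-.1482,.055,75.9)
go(.50,.06,.075,81)
print(observe()['qpos'])
E
```

```text
[-0.7663, -0.0943, 0.0633, 0.0021, -0.0017, 0.0922]
[-0.3435, 0.0116, 0.0251, 0.0022, -0.0016, 0.0497]
[-0.77575467  0.57480241  0.33090349  1.90043998 -0.27647597  0.70469959
 -0.33618989]
```

Emit:
play_rows(deltas=[[-0.095,-0.012,0.0,0,0,0.012,0.6],[-0.19,-0.024,0.01,0,0,0.024,0.6],[-0.28,-0.035,0.02,0,0,0.035,0.6],[-0.38,-0.047,0.03,0,0,0.045,0.6],[-0.47,-0.059,0.04,0,0,0.06,0.6],[-0.57,-0.07,0.05,0,0,0.07,0.6],[-0.67,-0.083,0.063,0,0,0.08,0.6],[-0.766,-0.094,0.063,0.002,-0.002,0.092,0.6],[-0.766,-0.094,0.063,0.002,-0.002,0.092,0.6],[-0.766,-0.094,0.063,0.002,-0.002,0.092,0.6]], newtons=40)

```text
clock: 10.75
position: [0.4334, -0.1504, 0.0522]
tool_rot: [-3.137, 0.006, 1.323]
force: [0.1, 1.0, 0.1]
grip_width: 0.0341
finger_force: 0.0
```

```bash
python3 - <<'E'
from h import *
go(.436,-.1482,-.022,75.9)
a=grab_frame('top');b=grab_frame('side')
f=lambda i:cv2.resize(i,(400,400),interpolation=cv2.INTER_CUBIC)
cv2.imwrite('pics/c8.png',np.hstack([f(a[90:250,180:340]),f(b[140:230,270:360])])[...,::-1])
E
```

```text
[0.0063, 0.0046, 0.1483, -0.0021, 0.0027, -0.0009]
```

View pics/c8.png

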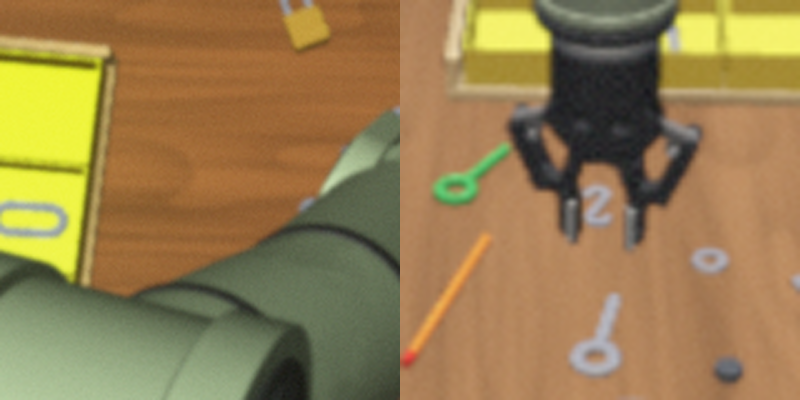

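```bash
python3 - <<'E'
from h import *
for z in(.05,.075,.085,.095): print(z,pix2w('side',[(315.5,194.5)],z))
E
```

```text
0.05 [[ 0.4384825  -0.10163903]]
0.075 [[ 0.43688378 -0.1344024 ]]
0.085 [[ 0.43624429 -0.14750775]]
0.095 [[ 0.4356048 -0.1606131]]
```

Emit:
play_rows(deltas=[[0.006,0.005,0.07,-0.002,0.003,0,0.6],[0.006,0.005,0.12,-0.002,0.003,0,0.6],[0.006,0.005,0.14,-0.002,0.003,0,0.6],[0.006,0.005,0.148,-0.002,0.003,0,0.6],[0.006,0.005,0.148,-0.002,0.003,0,0.6],[0.006,0.005,0.148,-0.002,0.003,0,0.6]])

```text
clock: 11.45
position: [0.437, -0.1472, -0.021]
tool_rot: [3.141, -0.001, 1.326]
force: [-1.0, 0.7, -0.6]
grip_width: 0.0342
finger_force: 0.0
```

Emit:
play_rows(deltas=[[-0.002,0,0.01,0,0,0,0.6],[-0.002,0,0.018,0,0,0,0.6],[-0.002,0,0.018,0,0,0,0.75],[-0.002,0,0.018,0,0,0,0.85],[-0.002,0,0.018,0,0,0,0.95],[-0.002,0,0.018,0,0,0,0.95],[-0.002,0,0.018,0,0,0,0.95]], newtons=40)

```text
clock: 12.15
position: [0.4363, -0.1482, -0.0306]
tool_rot: [-3.141, -0.001, 1.325]
force: [-0.7, 0.1, 5.9]
grip_width: 0.0068
finger_force: 39.3
```

Emit:
play_rows(deltas=[[0,0,-0.02,0,0,0,0.97],[0,0,-0.1,0,0,0,0.97],[0,0,-0.18,0,0,0,0.97],[0,0,-0.2,0,0,0,0.97]], newtons=60)

```text
clock: 12.55
position: [0.4375, -0.1487, 0.0729]
tool_rot: [3.138, -0.001, 1.325]
force: [0.1, -0.7, -3.0]
grip_width: 0.0051
finger_force: 57.6
```

```bash
python3 - <<'E'
from h import *
go(.6405,.2276,.07,87)
E
```

```text
[0.8287, 0.2107, 0.0076, 0.0019, -0.0004, -0.0923]
```

Emit:
play_rows(deltas=[[0.06,0.015,0,0,0,-0.007,0.97],[0.14,0.036,0,0,0,-0.016,0.97],[0.23,0.058,0,0,0,-0.026,0.97],[0.32,0.081,0,0,0,-0.036,0.97],[0.41,0.104,0,0,0,-0.046,0.97],[0.5,0.127,0,0,0,-0.056,0.97],[0.59,0.15,0.0,0,0,-0.066,0.97],[0.68,0.173,0,0,0,-0.076,0.97],[0.76,0.193,0.004,0,0,-0.085,0.97],[0.829,0.211,0.008,0.002,0,-0.092,0.97]])

```text
clock: 13.55
position: [0.6394, 0.2308, 0.0654]
tool_rot: [-3.137, -0.001, 1.52]
force: [0.4, 0.9, -1.5]
grip_width: 0.0052
finger_force: 57.6
```

Emit:
play_rows(deltas=[[0,0,0,0,0,0,0.97],[0,0,0,0,0,0,0.97],[0,0,0,0,0,0,0.97]])

```text
clock: 13.85
position: [0.6389, 0.2271, 0.0655]
tool_rot: [-3.137, -0.0, 1.517]
force: [0.3, 0.1, -0.4]
grip_width: 0.0053
finger_force: 57.7
```

```bash
python3 - <<'E'
from h import *
go(.6405,.2276,-.013,87)
a=grab_frame('top');b=grab_frame('side')
f=lambda i:cv2.resize(i,(400,400),interpolation=cv2.INTER_CUBIC)
cv2.imwrite('pics/c9.png',np.hstack([f(a[90:250,120:280]),f(b[90:190,290:390])])[...,::-1])
E
```

```text
[0.0011, 0.0039, 0.157, -0.0023, -0.0002, -0.0006]
```

View pics/c9.png

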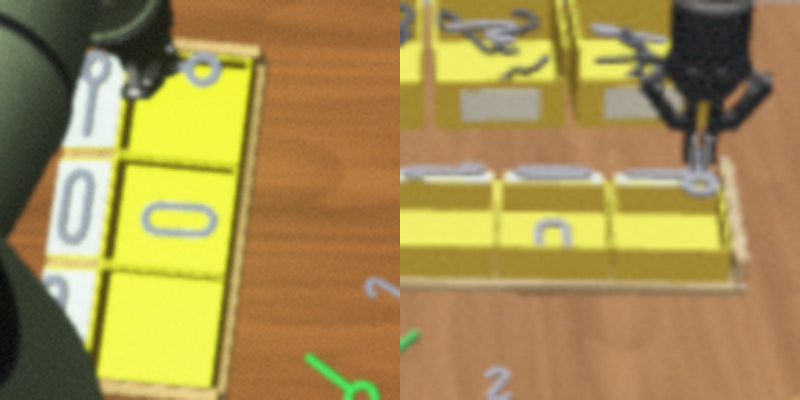

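```bash
python3 - <<'E'
from h import *
print(pix2w('top',[(201.2,118)],.1), pix2w('side',[(290+300*.25,90+183*.25)],.1), pix2w('top',[(191.6,177.6)],.02))
E
```

```text
[[0.63546473 0.19331999]] [[0.64056772 0.19584514]] [[0.50023064 0.22917093]]
```

Emit:
play_rows(deltas=[[0,0.004,0.05,-0.002,0,0,0.97],[0,0.004,0.1,-0.002,0,0,0.97],[0,0.004,0.14,-0.002,0,0,0.97],[0,0.004,0.15,-0.002,0,0,0.97],[0,0.004,0.15,-0.002,0,0,0.97]])

```text
clock: 14.45
position: [0.6407, 0.2275, -0.0096]
tool_rot: [-3.141, -0.001, 1.517]
force: [-0.2, 0.1, -0.6]
grip_width: 0.0048
finger_force: 57.7
```

Emit:
play_rows(deltas=[[0,0,0.006,0,0,0,0.97],[0,0,0.009,0,0,0,0.97],[0,0,0.009,0,0,0,0.82],[0,0,0.009,0,0,0,0.82],[0,0,0.009,0,0,0,0.82],[0,0,-0.02,0,0,0,0.82],[0,0,-0.1,0,0,0,0.82],[0,0,-0.18,0,0,0,0.7],[0,0,-0.18,0,0,0,0.6]])

```text
clock: 15.35
position: [0.644, 0.2287, 0.0872]
tool_rot: [3.134, -0.005, 1.518]
force: [0.1, 0.4, 1.0]
grip_width: 0.0338
finger_force: 0.0
```

```bash
python3 - <<'E'
from h import *
go(.465,-.2773,.055,113.4)
E
```

```text
[-1.0299, -0.3043, 0.0574, 0.004, -0.0014, -0.2203]
```

Emit:
play_rows(deltas=[[-0.1,-0.03,0,0,0,-0.02,0.6],[-0.2,-0.06,0,0,0,-0.04,0.6],[-0.3,-0.09,0,0,0,-0.06,0.6],[-0.4,-0.12,0,0,0,-0.08,0.6],[-0.5,-0.15,0,0,0,-0.1,0.6],[-0.6,-0.18,0,0,0,-0.12,0.6],[-0.7,-0.21,0,0,0,-0.14,0.6],[-0.8,-0.24,0.02,0,0,-0.17,0.6],[-0.9,-0.27,0.04,0,0,-0.2,0.6],[-0.98,-0.304,0.05,0.004,-0.001,-0.22,0.6]], newtons=40)

```text
clock: 16.35
position: [0.4688, -0.2417, 0.0576]
tool_rot: [-3.134, -0.0, 1.981]
force: [1.4, -0.3, -1.2]
grip_width: 0.0339
finger_force: 0.0
```

```bash
python3 - <<'E'
from h import *
go(.465,-.2773,.01,113.4)
E
```

```text
[-0.0624, -0.0347, 0.0954, -0.0034, -0.0001, 0.001]
```

Emit:
play_rows(deltas=[[-0.062,-0.035,0.03,-0.003,0,0,0.6],[-0.062,-0.035,0.07,-0.003,0,0,0.6],[-0.062,-0.035,0.095,-0.003,0,0,0.6],[-0.062,-0.035,0.095,-0.003,0,0,0.6],[-0.062,-0.035,0.095,-0.003,0,0,0.6]])

```text
clock: 16.85
position: [0.4658, -0.2743, 0.0101]
tool_rot: [-3.14, -0.001, 1.98]
force: [-1.3, -0.2, -0.0]
grip_width: 0.0345
finger_force: 0.0
```

```bash
python3 - <<'E'
from h import *
go(.465,-.2773,-.031,113.4)
a=grab_frame('top');b=grab_frame('side')
f=lambda i:cv2.resize(i,(400,400),interpolation=cv2.INTER_CUBIC)
cv2.imwrite('pics/c10.png',np.hstack([f(a[90:190,120:220]),f(b[180:260,280:360])])[...,::-1])
E
```

```text
[-0.005, -0.0038, 0.0822, -0.0008, -0.0005, 0.0005]
```

View pics/c10.png

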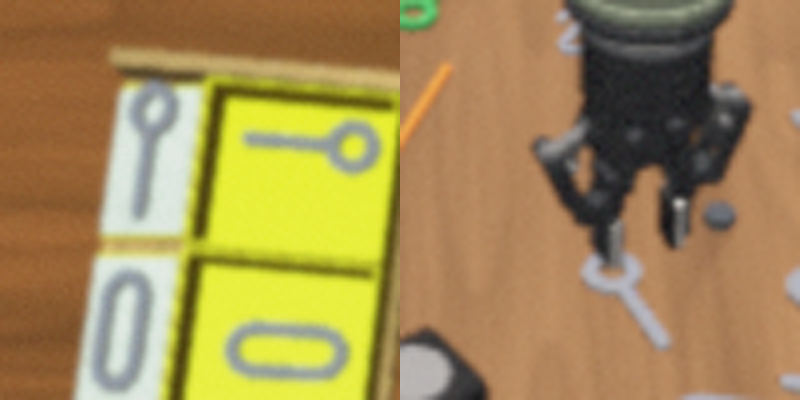

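Emit:
play_rows(deltas=[[-0.015,-0.004,0.02,0,0,0,0.6],[-0.015,-0.004,0.045,0,0,0,0.6],[-0.015,-0.004,0.07,0,0,0,0.6],[-0.015,-0.004,0.083,0,0,0,0.6],[-0.015,-0.004,0.083,0,0,0,0.6],[-0.015,-0.004,0.083,0,0,0,0.75],[-0.015,-0.004,0.083,0,0,0,0.85],[-0.015,-0.004,0.083,0,0,0,0.95],[-0.015,-0.004,0.083,0,0,0,0.95],[-0.015,-0.004,0.083,0,0,0,0.95]])

```text
clock: 17.95
position: [0.4667, -0.2829, -0.0314]
tool_rot: [-3.14, -0.0, 1.979]
force: [-1.1, 0.9, 6.3]
grip_width: 0.0073
finger_force: 39.2
```

Emit:
play_rows(deltas=[[0,0,-0.02,0,0,0,0.97],[0,0,-0.1,0,0,0,0.97],[0,0,-0.18,0,0,0,0.97],[0,0,-0.21,0,0,0,0.97]], newtons=60)

```text
clock: 18.35
position: [0.4678, -0.2835, 0.077]
tool_rot: [3.141, 0.002, 1.979]
force: [0.6, -0.9, -1.4]
grip_width: 0.0062
finger_force: 58.8
```

```bash
python3 - <<'E'
from h import *
go(.5885,.2145,.07,87)
E
```

```text
[0.8187, 0.6167, 0.0129, 0.0007, 0.0009, 0.2197]
```

Emit:
play_rows(deltas=[[0.05,0.038,0,0,0,0.013,0.97],[0.115,0.087,0,0,0,0.03,0.97],[0.19,0.143,0,0,0,0.05,0.97],[0.265,0.2,0,0,0,0.07,0.97],[0.34,0.256,0,0,0,0.09,0.97],[0.415,0.313,0,0,0,0.11,0.97],[0.49,0.369,0,0,0,0.13,0.97],[0.565,0.425,0,0,0,0.15,0.97],[0.64,0.482,0,0,0,0.17,0.97],[0.71,0.535,0,0,0,0.19,0.97]])

```text
clock: 19.35
position: [0.5714, 0.1518, 0.0737]
tool_rot: [-3.14, -0.001, 1.58]
force: [0.9, -1.1, -1.5]
grip_width: 0.006
finger_force: 58.8
```

```bash
python3 - <<'E'
from h import *
go(.5885,.2145,.06,87)
E
```

```text
[0.125, 0.0355, 0.0275, -0.0008, -0.0004, 0.0294]
```

Emit:
play_rows(deltas=[[0.07,0.02,0,0,0,0.015,0.97],[0.125,0.036,0.01,0,0,0.029,0.97],[0.125,0.036,0.027,0,0,0.029,0.97],[0.125,0.036,0.027,0,0,0.029,0.97],[0.125,0.036,0.027,0,0,0.029,0.97]])

```text
clock: 19.85
position: [0.5884, 0.2107, 0.0598]
tool_rot: [-3.139, 0.0, 1.519]
force: [-0.4, -0.8, -1.1]
grip_width: 0.0062
finger_force: 58.8
```

```bash
python3 - <<'E'
from h import *
go(.5885,.2145,-.0145,87)
a=grab_frame('top');b=grab_frame('side')
f=lambda i:cv2.resize(i,(400,400),interpolation=cv2.INTER_CUBIC)
cv2.imwrite('pics/c11.png',np.hstack([f(a[90:190,120:220]),f(b[90:190,290:390])])[...,::-1])
E
```

```text
[0.0076, 0.0001, 0.1486, -0.0011, 0.0002, 0.0005]
```

View pics/c11.png

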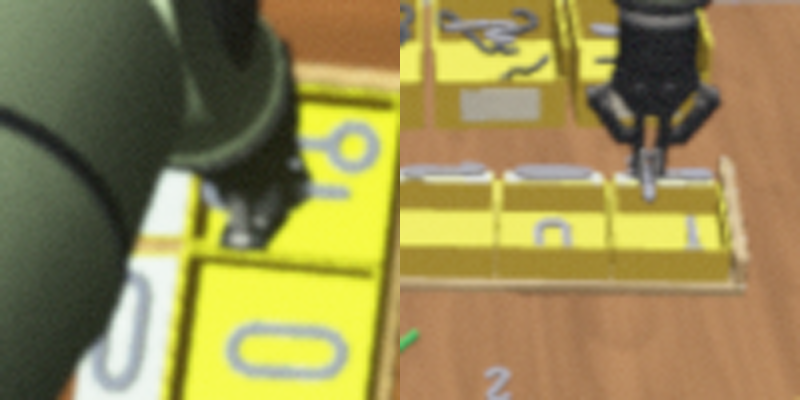

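Emit:
play_rows(deltas=[[0.006,0,0.05,0,0,0,0.97],[0.006,0,0.1,0,0,0,0.97],[0.006,0,0.135,0,0,0,0.97],[0.006,0,0.149,0,0,0,0.97],[0.006,0,0.149,0,0,0,0.97],[0.006,0,0.151,0,0,0,0.97]])

```text
clock: 20.55
position: [0.5891, 0.2148, -0.0154]
tool_rot: [-3.14, -0.0, 1.52]
force: [0.3, -0.2, -1.6]
grip_width: 0.0058
finger_force: 59.6
```

Emit:
play_rows(deltas=[[0,0,0,0,0,0,0.82],[0,0,0,0,0,0,0.82],[0,0,0,0,0,0,0.82],[0,0,-0.03,0,0,0,0.82],[0,0,-0.11,0,0,0,0.82],[0,0,-0.2,0,0,0,0.7],[0,0,-0.2,0,0,0,0.6]])

```text
clock: 21.25
position: [0.5918, 0.2157, 0.0906]
tool_rot: [3.136, -0.004, 1.52]
force: [0.8, 0.0, -1.3]
grip_width: 0.0341
finger_force: 0.0
```

```bash
python3 - <<'E'
from h import *
go(.555,-.1,.08,37)
go(.5243,-.3665,.08,-14.6)
print(observe()['qpos'])
E
```

```text
[-0.6344, -0.0415, 0.0185, 0.0016, -0.0029, 0.4173]
[-1.1698, -0.0756, 0.0162, 0.0002, -0.0037, 0.8473]
[-0.6662356   0.67520911  0.3394613   1.69425352 -0.29157723  0.8153791
 -0.24679986]
```

Emit:
play_rows(deltas=[[-0.1,-0.006,0,0,0,0.066,0.6],[-0.2,-0.013,0,0,0,0.13,0.6],[-0.3,-0.02,0,0,0,0.2,0.6],[-0.4,-0.026,0,0,0,0.26,0.6],[-0.5,-0.033,0.01,0,0,0.33,0.6],[-0.6,-0.04,0.018,0,0,0.39,0.6],[-0.7,-0.046,0.018,0.001,-0.003,0.46,0.6],[-0.8,-0.052,0.018,0.001,-0.003,0.53,0.6],[-0.9,-0.06,0.018,0.001,-0.003,0.6,0.6],[-0.98,-0.065,0.018,0.001,-0.003,0.66,0.6]], newtons=40)

```text
clock: 22.25
position: [0.531, -0.2755, 0.0763]
tool_rot: [3.139, 0.006, 0.131]
force: [1.3, 0.5, 0.7]
grip_width: 0.0342
finger_force: 0.0
```

```bash
python3 - <<'E'
from h import *
go(.5243,-.3665,.02,-14.6)
print(observe()['qpos'])
E
```

```text
[-0.0364, 0.1785, 0.1132, 0.0016, 0.0028, 0.1842]
[-0.05401752  0.73948473  0.65973975  1.79056438 -0.59012229  0.82341199
 -0.54452949]
```

Emit:
play_rows(deltas=[[-0.018,0.09,0.02,0,0,0.06,0.6],[-0.036,0.178,0.05,0.001,0.003,0.12,0.6],[-0.036,0.178,0.09,0.001,0.003,0.184,0.6],[-0.036,0.178,0.113,0.001,0.003,0.184,0.6],[-0.036,0.178,0.113,0.001,0.003,0.184,0.6],[-0.036,0.178,0.113,0.001,0.003,0.184,0.6]])

```text
clock: 22.85
position: [0.5264, -0.3625, 0.0196]
tool_rot: [3.141, 0.0, -0.243]
force: [-0.3, 0.5, 0.6]
grip_width: 0.0343
finger_force: 0.0
```

```bash
python3 - <<'E'
from h import *
go(.5243,-.3665,-.0312,-14.6)
a=grab_frame('top');b=grab_frame('side')
hs=cv2.cvtColor(b,cv2.COLOR_RGB2HSV)
f=lambda i:cv2.resize(i,(400,400),interpolation=cv2.INTER_CUBIC)
cv2.imwrite('pics/c12.png',np.hstack([f(a[100:180,150:230]),f(b[190:270,310:390])])[...,::-1])
E
```

```text
[-0.0021, 0.0086, 0.1016, 0.0003, 0.0001, 0.0058]
```

Emit:
play_rows(deltas=[[-0.002,0.009,0.0,0,0,0.006,0.6],[-0.002,0.009,0.02,0,0,0.006,0.6],[-0.002,0.009,0.045,0,0,0.006,0.6],[-0.002,0.009,0.065,0,0,0.006,0.6],[-0.002,0.009,0.08,0,0,0.006,0.6],[-0.002,0.009,0.08,0,0,0.006,0.6]])

```text
clock: 23.55
position: [0.5227, -0.3673, -0.0227]
tool_rot: [3.141, 0.003, -0.26]
force: [-0.4, -0.4, -0.6]
grip_width: 0.0347
finger_force: 0.0
```

Emit:
play_rows(deltas=[[0,0,0.012,0,0,0,0.6],[0,0,0.021,0,0,0,0.6],[0,0,0.021,0,0,0,0.6],[0,0,0.021,0,0,0,0.75],[0,0,0.021,0,0,0,0.85],[0,0,0.021,0,0,0,0.95],[0,0,0.021,0,0,0,0.95],[0,0,0.021,0,0,0,0.95]])

```text
clock: 24.35
position: [0.5236, -0.3678, -0.0314]
tool_rot: [3.14, 0.0, -0.26]
force: [-1.2, 0.9, 5.7]
grip_width: 0.0073
finger_force: 39.2
```

Emit:
play_rows(deltas=[[0,0,-0.02,0,0,0,0.97],[0,0,-0.1,0,0,0,0.97],[0,0,-0.18,0,0,0,0.97],[0,0,-0.22,0,0,0,0.97],[0,0,-0.22,0,0,0,0.97]], newtons=60)

```text
clock: 24.85
position: [0.5247, -0.3686, 0.0817]
tool_rot: [3.139, -0.004, -0.26]
force: [0.5, 0.3, -1.9]
grip_width: 0.0063
finger_force: 58.8
```

```bash
python3 - <<'E'
from h import *
go(.54,-.0,.08,36)
E
```

```text
[-0.16, -0.7203, 0.001, 0.0018, -0.0011, -0.4242]
```

Emit:
play_rows(deltas=[[-0.011,-0.05,0,0,0,-0.03,0.97],[-0.028,-0.13,0,0,0,-0.075,0.97],[-0.046,-0.21,0,0,0,-0.12,0.97],[-0.064,-0.29,0,0,0,-0.17,0.97],[-0.082,-0.37,0,0,0,-0.22,0.97],[-0.1,-0.45,0,0,0,-0.27,0.97],[-0.118,-0.53,0,0,0,-0.32,0.97],[-0.136,-0.61,0,0,0,-0.36,0.97],[-0.15,-0.68,0,0,0,-0.4,0.97],[-0.16,-0.72,0,0.002,-0.001,-0.424,0.97]])

```text
clock: 25.85
position: [0.5384, 0.0041, 0.0773]
tool_rot: [-3.136, 0.002, 0.634]
force: [0.8, -0.3, -0.8]
grip_width: 0.006
finger_force: 58.9
```

```bash
python3 - <<'E'
from h import *
go(.3872,.2355,.075,87)
print(observe()['qpos'])
E
```

```text
[0.0307, -0.5518, 0.0077, -0.0029, -0.0004, -0.4221]
[-0.51340116  0.62806268  0.56476269  1.94552553 -0.50558742  0.71608654
 -0.57899193]
```

Emit:
play_rows(deltas=[[0.003,-0.06,0,0,0,-0.05,0.97],[0.007,-0.13,0,0,0,-0.1,0.97],[0.011,-0.2,0,0,0,-0.15,0.97],[0.015,-0.27,0,0,0,-0.21,0.97],[0.019,-0.34,0,0,0,-0.26,0.97],[0.023,-0.42,0,0,0,-0.32,0.97],[0.027,-0.49,0,0,0,-0.37,0.97],[0.031,-0.552,0.004,-0.002,0,-0.422,0.97],[0.031,-0.552,0.007,-0.002,0,-0.422,0.97],[0.031,-0.552,0.007,-0.002,0,-0.422,0.97]])

```text
clock: 26.85
position: [0.3889, 0.2331, 0.0752]
tool_rot: [-3.141, -0.0, 1.512]
force: [-0.6, -0.9, -0.3]
grip_width: 0.0058
finger_force: 58.9
```

Emit:
play_rows(deltas=[[0,0,0,0,0,0,0.97],[0,0,0,0,0,0,0.97]])

```text
clock: 27.05
position: [0.3897, 0.2323, 0.0755]
tool_rot: [-3.141, -0.0, 1.51]
force: [-0.2, -0.6, -1.8]
grip_width: 0.0062
finger_force: 58.9
```

```bash
python3 - <<'E'
from h import *
go(.3872,.2355,-.0145,87)
b=grab_frame('side'); cv2.imwrite('pics/c13s.png',b[...,::-1])
_,l,s,c=segs(b)
for i in range(1,len(s)):
    x,y,w,h,a=s[i]
    if a>8 and 270<x<380 and 125<y<175:
        p=np.argwhere(l==i)[:,::-1]; W=pix2w('side',p,.105); print(s[i],W.min(0).round(3),W.max(0).round(3))
E
```

```text
[0.006, -0.0053, 0.18, -0.0001, -0.0001, -0.0043]
[281 129   5  24  27] [0.323 0.081] [0.335 0.25 ]
[316 131  25   5  94] [0.454 0.196] [0.545 0.23 ]
[344 132  25   5  97] [0.56  0.186] [0.653 0.218]
[372 137   4  17  26] [0.655 0.063] [0.668 0.177]
[323 144  10   7  40] [0.474 0.088] [0.508 0.131]
[346 144   9   8  42] [0.559 0.079] [0.588 0.128]
[362 144   3   8  19] [0.613 0.077] [0.623 0.127]
```

Emit:
play_rows(deltas=[[0.006,-0.005,0,0,0,-0.004,0.97],[0.006,-0.005,0.06,0,0,-0.004,0.97],[0.006,-0.005,0.12,0,0,-0.004,0.97],[0.006,-0.005,0.165,0,0,-0.004,0.97],[0.006,-0.005,0.178,0,0,-0.004,0.97],[0.006,-0.005,0.18,0,0,-0.004,0.97],[0.006,-0.005,0.181,0,0,-0.004,0.97]])

```text
clock: 27.8
position: [0.3872, 0.2366, -0.0143]
tool_rot: [3.141, -0.001, 1.52]
force: [0.2, 1.0, -0.5]
grip_width: 0.0064
finger_force: 58.9
```

Emit:
play_rows(deltas=[[0,0,0,0,0,0,0.8],[0,0,0,0,0,0,0.8],[0,0,0,0,0,0,0.8],[0,0,-0.03,0,0,0,0.8],[0,0,-0.11,0,0,0,0.8],[0,0,-0.2,0,0,0,0.7],[0,0,-0.28,0,0,0,0.6],[0,0,-0.28,0,0,0,0.6]])

```text
clock: 28.6
position: [0.3886, 0.2378, 0.1293]
tool_rot: [3.137, -0.006, 1.52]
force: [0.3, 0.5, -0.9]
grip_width: 0.0342
finger_force: 0.0
```

```bash
python3 - <<'E'
from h import *
go(.2,.58,.19,120)
E
```

```text
[0.6652, -0.4109, -0.1192, 0.0028, -0.0021, -0.2742]
```

Retreat so the view is clear.

Emit:
play_rows(deltas=[[0.07,-0.04,-0.1,0,0,-0.03,0.6],[0.14,-0.09,-0.12,0,0,-0.06,0.6],[0.21,-0.13,-0.12,0,0,-0.09,0.6],[0.28,-0.17,-0.12,0,0,-0.12,0.6],[0.35,-0.21,-0.12,0,0,-0.15,0.6],[0.42,-0.26,-0.12,0,0,-0.18,0.6],[0.49,-0.3,-0.12,0,0,-0.21,0.6],[0.56,-0.34,-0.12,0,0,-0.24,0.6],[0.62,-0.38,-0.12,0,0,-0.26,0.6],[0.665,-0.41,-0.12,0,0,-0.274,0.6]])

```text
clock: 29.6
position: [0.197, 0.5804, 0.1847]
tool_rot: [-3.141, -0.001, 2.097]
force: [-0.6, 0.1, -0.1]
grip_width: 0.034
finger_force: 0.0
```

```bash
python3 - <<'E'
from h import *
a=grab_frame('top');b=grab_frame('side')
f=lambda i:cv2.resize(i,(400,400),interpolation=cv2.INTER_CUBIC)
g=cv2.resize(a[120:220,255:455],(400,200),interpolation=cv2.INTER_CUBIC)
cv2.imwrite('pics/c14.png',np.vstack([np.hstack([f(a[90:250,115:275]),f(b[100:200,270:370+10])]),np.hstack([g,cv2.resize(b[170:270,280:480],(400,200))])])[...,::-1])
for im in (cv2.imread('pics/top0.png')[...,::-1].copy(),a):
    _,l,s,c=segs(im); print([(c[i].round(1).tolist(),int(s[i][4])) for i in range(1,len(s)) if s[i][4]>15 and 250<s[i][0]<440 and 120<s[i][1]<225])
E
```

```text
[([278.0, 143.1], 272), ([331.8, 141.8], 154), ([375.6, 149.1], 229), ([419.0, 176.5], 239), ([304.4, 174.0], 78), ([379.8, 199.6], 229), ([275.5, 204.8], 101), ([341.5, 208.5], 233)]
[([332.0, 141.7], 157), ([375.7, 149.1], 229), ([304.5, 174.1], 76), ([275.5, 204.7], 102)]
```

View pics/c14.png

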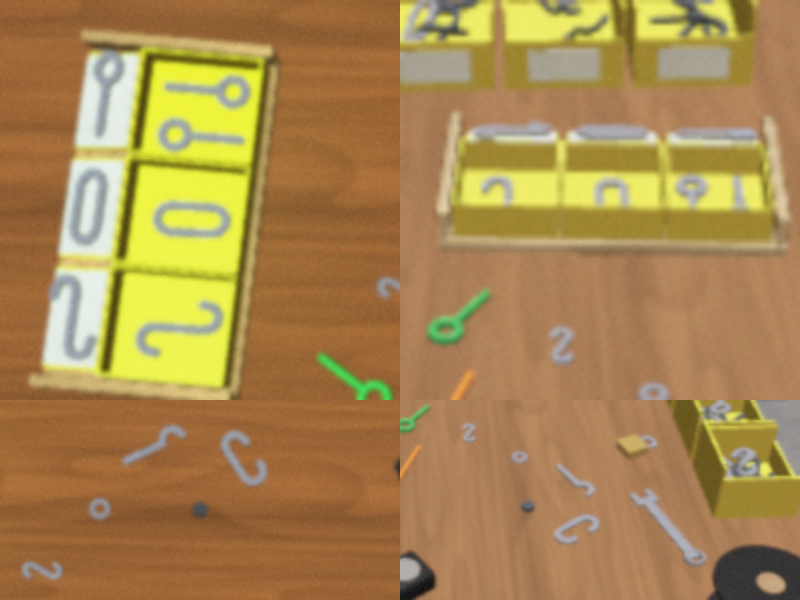

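All four pieces lie flat in their matching bins: the eye bolts in the top bin at about (205,90) and (205,135), the link at (190,220), and the S-hook at (180,330). The look-alikes haven't moved.

```bash
python3 -c "
from workcell import *
print(job_done())"
```

```text
the job is handed in; nothing more can be done
None
```

Both eye bolts, the large S-hook and the closed link are lying flat in their matching bins, the three look-alikes are undisturbed, and the job was handed in at about 30 s of the 93 s limit.

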